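Pop the setting block out of its dock and trap it

TASK

Press the ejector key of the sloping dock fully down with one finger so that the steel setting block pops out of its nest, and with the other finger, waiting on the chute below it, stop the block before it slides off the lower end. Let only the ejector bring the block out, never pinch or lift it, and leave the other things on the worktop alone. Finish while holding: key still fully down, block at rest on the chute against your finger.

Things in the scene. Friction and masses are not known exactly. Their poses are not given: they have to be found in the camera images.
- dock: Fixed dock, an aluminium and steel fixture on a base plate 172 x 128 x 6 mm. Origin on the worktop under the stop point in mid-chute; z up. The chute climbs 20 degrees towards +x, where the nest is (top edge 78 mm above the worktop); its open lower end is at -x. The key stands beside the chute on +y.
- chute: Polished chute, fixed in the dock. Frame: origin at the stop point on the floor, 34 mm above the worktop; x up the slope, y to the key, z square to the floor. Floor x = -48 (open lower end) to +55 mm, 41 mm wide, rails 4 mm thick and 5 mm high. At x = 55 a step drops 6 mm into the nest (x = 55 to 83; cheeks 14 mm above the floor, back wall).
- stop_point (a point): Mid-chute point on the floor for the stopping finger: same dock x as the key's centre, 56 mm from it along dock y. A tip level with the just touched key is 19 mm above the floor here, with the pressed key 7 mm, clear of the rails; both stop the block (an upright finger meets its upper front edge). It arrives 0.2 s after popping: be there first.
- key_top (a point): Centre of the top face of the ejector key, a grey ribbed plastic key 34 mm (dock x) by 26 mm (dock y). When up it is 53 mm above the worktop, fully down 41 mm; moves with the key.
- ejector_key (a joint): Travel of the ejector key in m, straight down: 0 up, 0.012 fully down. A spring returns it: 1.2 N to start, about 4.5 N fully down. It raises the plate under the block 0.67 mm per mm; the block clears the step at about 9 mm and slides off at once.
- setting_block: Loose plain steel setting block with two holes in its top, 24 x 37 x 25 mm (x, y, z), about 0.11 kg, origin at the centre of its underside. At first it lies in the nest, tilted with the chute, its 37 mm side across it, centre at x = 67 mm in the chute's frame. It slides very easily on the chute (friction about 0.12).
- marked_piece_0: Bystander, loose: chrome sleeve standing on end beside the dock, 19 mm diameter, 30 mm high, origin under its centre.
- collet_0: Bystander, loose: small tapered collet standing beside the dock, 18 mm diameter, 24 mm high, origin under its centre.
- v_block_0: Bystander, loose: V-block 28 x 36 x 30 mm beside the dock, origin under its centre.
- spare_collet_nut: Bystander, loose: black ring nut lying flat, 38 mm diameter, 18 mm high, origin under its centre.
- screwdriver: Bystander, loose: screwdriver lying flat, 167 mm long along its y, 25 mm thick, origin under its centre.
- marker_black: Bystander, loose: marker pen lying flat, 128 mm long along its y, 14 mm thick, origin under its centre.
- sleeve_0: Bystander, loose: black tube blank lying flat, 46 mm long along its y, 14 mm diameter, origin under its centre.
Not all that is in view belongs to the job. What is shaped like the setting_block but green or yellow is not meant.

How it is judged:
On the way, in this order (a step that is already met when the one before it is completed fails the run):
1. the ejector key is being pressed with the block still in its nest (value of joint ejector_key above 0.004 m and x of setting_block in the frame of chute above 0.06 m).
2. the popped block is stopped on the chute by a finger (x of setting_block in the frame of chute between -0.03 and 0.05 m and z of setting_block in the frame of chute between -0.004 and 0.01 m and y of setting_block in the frame of chute between -0.012 and 0.012 m and contact force between the fingers and setting_block above 0.03 N and linear speed of setting_block below 0.03 m/s), for 0.2 s.
At the end, for the whole second after the job is handed in: The ejector key is held at least 9.5 of its 12 mm down, and the block lies still (under 30 mm/s) on the chute floor at least 17 mm out of its nest (centre between x = -30 and +50 mm in the chute's frame), resting against a finger (all of step 2 and value of joint ejector_key above 0.0095 m); the arm keeps its last pose, push and grip.
It fails at once if the block slides off the lower end of the chute (x of setting_block in the frame of chute below -0.045 m).
It fails at once if the block is lifted off the chute (z of setting_block in the frame of chute above 0.015 m).
It fails at once if the block is pushed out of its nest without the ejector (x of setting_block in the frame of chute below 0.058 m and value of joint ejector_key below 0.004 m).
It fails at once if a bystander is moved more than 20 mm (distance of any of marked_piece_0, collet_0, v_block_0, spare_collet_nut, screwdriver, marker_black, sleeve_0 from where it was at the start of the episode above 0.02 m).
It also fails if it takes over 32 s, if anything falls off the work surface, if the arm or the gripper's body presses on something with over 40 N, if the wrist force passes 120 N, or if a joint passes its speed limit or range.

ROBOT

A 6-joint arm with a two-finger parallel gripper is mounted at the origin on a cart in front of the work surface, level with it; the furniture and walls round the work are solid. World frame = base frame: x ahead of the robot, y to its left, z up, the work surface at z = 0. Lengths are in m, angles in rad, forces in N, time in s.
With the tool pointing down it reaches from about 0.3 to 0.875 m from the base axis. Payload 4.2 kg.
Tool frame: the origin (TCP) lies between the finger pads; the fingertips stand 19 mm ahead of it and the grasp point (between the pads) is the TCP; z points along the fingers, y is the line along which they close (so a half turn about z gives the same grasp; the last joint's range is limited). The gripper opens to 85 mm and grips with 20 to 120 N. Pads are 22 mm wide; open, the fingers measure 114 mm over their backs; the gripper's body (76 mm by 85 mm) begins 54 mm behind the grasp point. The pads swing forward as they close: fully open they stand 13 mm farther back than shut.
Start: joints at [1.124, 0.32, 1.565, -0, 1.257, -0.02], TCP at [0.238, 0.523, 0.25] pointing down, gripper open.
Joint ranges: [-3.11, 3.11], [-0.84, 2.01], [0.21, 2.61], [-1.34, 4.49], [0.05, 2.63], [-2.56, 2.56]. Speed limits (rad/s): [2.57, 2.57, 3.14, 3.14, 3.14, 3.14].

INTERFACE

Orientations are given as [roll, pitch, yaw] about the fixed x, y, z axes, in that order (R = Rz(yaw) Ry(pitch) Rx(roll)).
In Python, from bench import manip, cams gives the robot as it stands.
- The arm moves only by the tool step_arm, never from a script. Its argument "motion" is a list that holds one entry, the list of rows, each a list of 4 numbers: the shift along the tool's x, y, z normalised to -1 to 1, where 1 is 0.25 m, then the turn about the tool's z normalised to -1 to 1, where 1 is pi/2 rad. A call has 1 to 12 rows; each row is the pose to reach, as a shift and turn from the pose commanded when the call began, along the tool's axes at that moment; what a row does not reach only later rows make up. A row lasts 1/8 s, in which the tool goes at most 62.5 mm and 10.7 degrees, less where a joint would pass 70% of its speed; a pose out of reach is approached as far as the arm can. A call with a number of a shift or a turn outside -1 to 1 is refused whole. A call with a gripper value outside its range is refused whole. "fingers" is the opening, from -1 (shut) to 1 (fully open), set as the call begins (left out, the last holds). The fingers move at their own pace and stop on an object; the grip force is fixed at half the most. Time passes only in rows, so rows that repeat a pose let the fingers close. It gives the time, the measured TCP pose, the force and the opening at its end, in the units of the state.
- manip.read_state(): the state, without advancing time (a new reading comes with each control period).
- cams.read_camera(name): name is "scene" or "top" or "wrist"; returns the picture (420x560x3 uint8, red, green, blue); there is no depth.
- cams.camera_params(name): a dict with "fx", "fy", "cx", "cy" (pixels), "rvec" (rotation vector, rad) and "tvec" (3), from world to camera coordinates, as OpenCV has them; the wrist camera has in their place "T_tool_cam" (4x4, takes a point from camera to tool coordinates, whose origin is the TCP and whose axes are the flange's). Camera axes: x right, y down, z forward; pixel columns grow to the right and rows downward; lengths in m; the calibration is good to about 2 mm. A picture is of the moment at which its call begins: read the wrist's pose just before it. camera_params takes no time and is no camera call.
- manip.close_job(): hands the job in, once; it reports no verdict.
The state is a dict: "clock": time; "q": joint angles; "qvel": joint speeds; "joint_efforts": joint torques, N m; "tool_pos": TCP position; "tool_rot": TCP orientation; "ft_force": force on the tool from outside, world axes, zero at the start; "moment": the same for the moment, N m; "width": opening from 0.0 (shut) to 1.0 (fully open).
Only numpy, scipy, OpenCV 4.12 (cv2) and the standard library are available. Lean on these libraries where they do the work, as an engineer would, in place of code of your own. Each camera call takes 0.05 s, during which the arm holds its last target. There are 200 camera calls.

## Working session

There is one attempt and no reset: what is moved stays moved. The work goes in short steps, Python scripts to look and compute and a tool call to move; the robot and the scene stay as the last step left them, time stands still between calls to the robot, and variables do not carry over. Pictures are saved under pics/ and viewed, on a budget of 10 in all, crops included, one or two more only if the job needs it, and the job is handed in when it is done.

Besides the shell and the picture viewer there is one more tool, called after "Request:" as name(argument=value, ...) on one line, values as JSON. step_arm: Moves the arm, as the interface text tells. Its arguments: {"type":"object","properties":{"motion":{"type":"array","items":{"type":"array","items":{"type":"array","items":{"type":"number","minimum":-1,"maximum":1}}}},"fingers":{"type":"number"}},"required":["motion"]}

```bash
mkdir -p pics
cat > h.py <<'E'
import numpy as np, cv2
from bench import manip, cams
def K(p): return np.array([[p['fx'],0,p['cx']],[0,p['fy'],p['cy']],[0,0,1.]])
def ray(name,uv,st=None):
    p=cams.camera_params(name); d=np.linalg.inv(K(p))@np.array([uv[0],uv[1],1.])
    if 'rvec' in p:
        R=cv2.Rodrigues(np.array(p['rvec'],float))[0]; return -R.T@np.array(p['tvec']).ravel(), R.T@d
    from scipy.spatial.transform import Rotation as Ro
    T=np.array(p['T_tool_cam']); Rt=Ro.from_euler('xyz',st['tool_rot']).as_matrix()
    return Rt@T[:3,3]+np.array(st['tool_pos']), Rt@T[:3,:3]@d
def onz(name,uv,z,st=None):
    o,d=ray(name,uv,st); return o+d*(z-o[2])/d[2]
def proj(name,P):
    p=cams.camera_params(name)
    return cv2.projectPoints(np.array(P,float).reshape(-1,3),np.array(p['rvec'],float),np.array(p['tvec'],float),K(p),None)[0].reshape(-1,2)
def tri(obs):
    A=np.zeros((3,3));b=np.zeros(3)
    for o,d in obs:
        d=d/np.linalg.norm(d);M=np.eye(3)-np.outer(d,d);A+=M;b+=M@o
    return np.linalg.solve(A,b)
E
python3 - <<'E'
from h import *
print(manip.read_state())
a=cams.read_camera('top');b=cams.read_camera('scene')
for n,i in(('top',a),('scene',b)):
    cv2.imwrite(f'pics/{n}0.png',i[:,:,::-1]); print(cams.camera_params(n))
E
```

```text
{'clock': 0.0, 'q': array([ 1.12399642e+00,  3.20306742e-01,  1.56568164e+00, -1.98187085e-06,
        1.25736812e+00, -1.99541063e-02]), 'qvel': array([-0.00092476,  0.00058301,  0.00122548, -0.0004045 , -0.00165154,
        0.00071314]), 'joint_efforts': array([ 1.81878382e-03, -4.15538120e+01, -2.34163445e+01,  2.72023508e-04,
        8.19888868e-03, -4.53534767e-06]), 'tool_pos': array([0.23783887, 0.52302763, 0.24947267]), 'tool_rot': array([-3.13982912e+00, -3.33098713e-05,  2.71474744e+00]), 'ft_force': array([ 0.40441708,  0.64109678, -0.78193222]), 'moment': array([-0.02604409, -0.0123244 ,  0.0095583 ]), 'width': 0.9980982135577716}
{'fx': 448.72252709960424, 'fy': 448.72252709960424, 'cx': 279.2656413867876, 'cy': 206.69759445411395, 'rvec': array([ 2.14240628, -2.13256036,  0.14369719]), 'tvec': array([-0.03123847,  0.5458803 ,  1.14740242])}
{'fx': 383.3271538251477, 'fy': 383.3271538251477, 'cx': 276.9097640351503, 'cy': 211.3138549297607, 'rvec': array([ 2.25148135, -0.91834646,  0.33719022]), 'tvec': array([-0.41192959,  0.30023363,  0.76424711])}
```

View pics/top0.png

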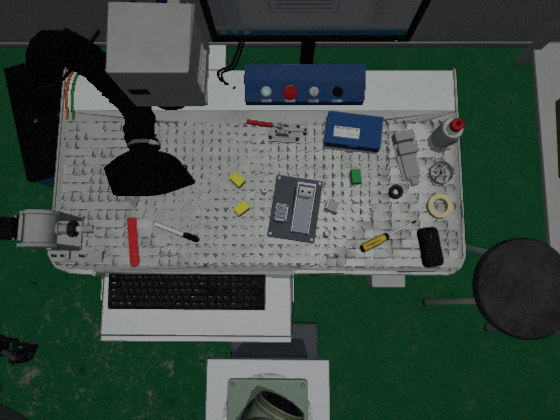

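View pics/scene0.png

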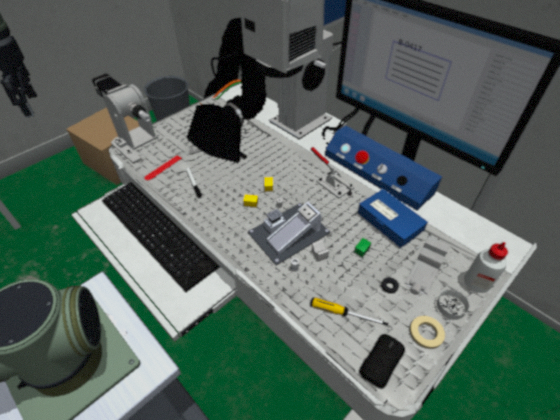

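The top view shows the dock at about (295,208): nest and block at the upper end (306,190), key on the left at (281,212). Block lookalikes are the yellow blocks (237,180) and (241,209), the green one (355,177), and the grey V-block (331,206) beside the dock. The steel block in the nest at (306,190) is the one I want. I'll check it with close crops, top and scene side by side.

Run:
```python
from h import *
a=cv2.imread('pics/top0.png')[165:255,250:350];b=cv2.imread('pics/scene0.png')[190:280,240:340]
f=lambda i:cv2.resize(i,None,fx=4,fy=4,interpolation=cv2.INTER_CUBIC)
c=np.hstack([f(a),f(b)]); cv2.imwrite('pics/crop0.png',np.clip(c*1.4,0,255).astype('uint8'))
print(proj('top',[[.238,.523,.25],[.4,0,0],[.5,0,0],[.4,.1,0]]))
```

```text
[[ 14.56988175 335.9341982 ]
 [268.48977385 262.5898354 ]
 [268.82813266 225.58082905]
 [231.36474941 262.39130792]]
```

View pics/crop0.png

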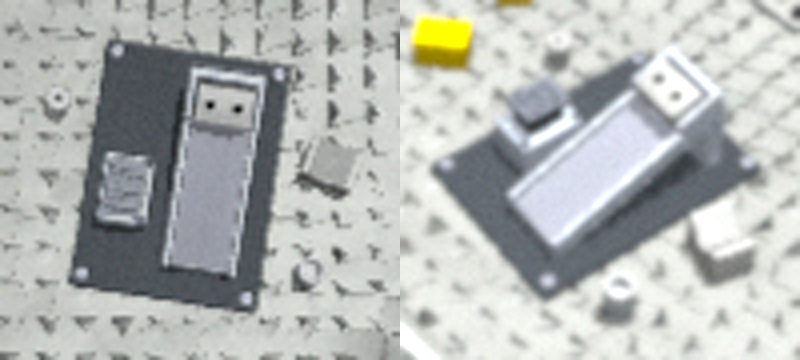

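The crop confirms the two-holed steel block in the nest at the upper end of the chute, and the ribbed key at top pixel (281,212). Small pieces stand at crop (58,98), (330,165) and (308,270), outside the plate.

Run:
```python
from h import *
t=lambda c:(250+c[0]/4-.4,165+c[1]/4-.4); s=lambda c:(240+(c[0]-400)/4-.4,190+c[1]/4-.4)
C=np.array([onz('top',t(c),.006) for c in[(107,42),(290,65),(256,310),(70,284)]])
print(C.round(4)); print(np.linalg.norm(np.roll(C,-1,0)-C,axis=1))
up=C[0]+C[1]-C[2]-C[3]; print('yaw',np.degrees(np.arctan2(up[1],up[0])),'ctr',C.mean(0))
k=tri([ray('top',t((125,183))),ray('scene',s((538,102)))]); print('key',k, onz('top',t((125,183)),.053),onz('scene',s((538,102)),.053))
for n,c in(('sl',(58,98)),('v',(330,165)),('c',(308,270))): print(n,onz('top',t(c),.025))
print(cams.camera_params('wrist'))
```

```text
[[ 0.6391 -0.0197  0.006 ]
 [ 0.6233 -0.1454  0.006 ]
 [ 0.4552 -0.1211  0.006 ]
 [ 0.4722  0.0042  0.006 ]]
[0.12669385 0.16986261 0.12645779 0.16867839]
yaw -8.173942619948427 ctr [ 0.5474593  -0.07049978  0.006     ]
key [ 0.53485812 -0.03228576  0.04321612] [ 0.534493   -0.03311001  0.053     ] [ 0.52787672 -0.0380852   0.053     ]
sl [0.5962132  0.01271622 0.025     ]
v [ 0.55112812 -0.1699968   0.025     ]
c [ 0.48056982 -0.15458544  0.025     ]
{'fx': 362.16693140132503, 'fy': 362.16693140132503, 'cx': 278.4508291259157, 'cy': 208.7798733050472, 'T_tool_cam': array([[-5.86835982e-04, -9.47051652e-01, -3.21080713e-01,
         8.31688575e-02],
       [ 9.99999296e-01, -2.24698655e-04, -1.16492309e-03,
        -1.10761755e-05],
       [ 1.03109593e-03, -3.21081171e-01,  9.47051117e-01,
        -1.23603200e-01],
       [ 0.00000000e+00,  0.00000000e+00,  0.00000000e+00,
         1.00000000e+00]])}
```

Request:
step_arm(motion=[[[-0.17, -0.14, 0, -0.03], [-0.33, -0.27, 0, -0.06], [-0.5, -0.4, 0, -0.09], [-0.67, -0.54, 0, -0.12], [-0.83, -0.67, 0, -0.15], [-1, -0.81, 0, -0.181], [-1, -0.81, 0, -0.181], [-1, -0.81, 0, -0.181]]], fingers=0)

```text
clock: 1.1
tool_pos: [0.3816, 0.2358, 0.2502]
tool_rot: [3.141, -0.001, 2.998]
ft_force: [0.4, 0.5, -0.6]
width: 0.501
```

Request:
step_arm(motion=[[[-0.15, -0.2, 0, 0], [-0.3, -0.4, 0, 0], [-0.45, -0.6, 0, 0], [-0.6, -0.8, 0, 0], [-0.76, -1, 0, 0], [-0.76, -1, 0, 0], [-0.76, -1, 0, 0]]])

```text
clock: 1.98
tool_pos: [0.5341, -0.0373, 0.2498]
tool_rot: [3.141, -0.002, 3.0]
ft_force: [0.1, 0.4, -0.7]
width: 0.5
```

Run:
```python
from h import *
s=manip.read_state(); i=cams.read_camera('wrist'); cv2.imwrite('pics/w1.png',i[:,:,::-1])
np.save('w1.npy',dict(s)); print(s['tool_pos'],s['tool_rot'],s['width'])
```

```text
[ 0.53414289 -0.03729543  0.24975191] [ 3.14076178e+00 -1.61695498e-03  3.00026807e+00] 0.49976422387162645
```

View pics/w1.png

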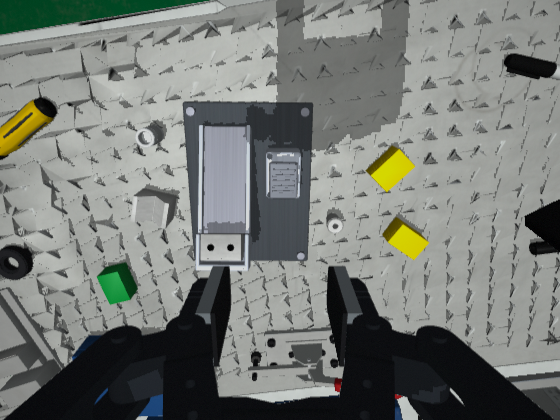

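The wrist view shows the dock with the chute at about (225,180), the block at (222,248), the key at about (284,180), and the fingertips at about (222,268) and (336,268). I'll zoom in on the key.

Run:
```python
from h import *
i=cv2.imread('pics/w1.png')
c=np.hstack([cv2.resize(i[95:275,180:320],None,fx=3,fy=3,interpolation=cv2.INTER_CUBIC),cv2.resize(i[255:345,180:250],None,fx=5,fy=6,interpolation=cv2.INTER_CUBIC)])
cv2.imwrite('pics/w1c.png',c)
```

```text
(no output)
```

View pics/w1c.png

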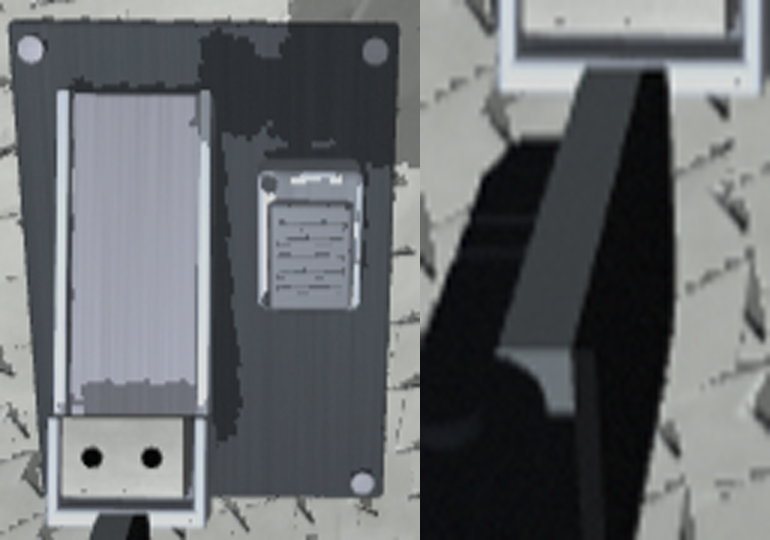

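Run:
```python
from h import *
s=np.load('w1.npy',allow_pickle=True).item()
w=lambda c,z:onz('wrist',(180+c[0]/3-.33,95+c[1]/3-.33),z,s)
q=[w(c,.053) for c in[(270,202),(355,202),(355,307),(270,307)]]
print('key size',np.linalg.norm(q[1]-q[0]),np.linalg.norm(q[2]-q[1])); k=np.mean(q,0);print('key',k)
C=np.array([w(c,.006) for c in[(8,21),(400,24),(384,497)]]);print('plate',np.linalg.norm(np.diff(C,axis=0),axis=1))
u=C[2]-C[1];a=np.arctan2(u[1],u[0]);print('yaw',np.degrees(a))
l=(w((57,92),.0223)+w((211,94),.0223))/2; l2=(w((70,93),.0176)+w((200,93),.0176))/2
h=(w((57,405),.055)+w((209,405),.055))/2
print('low',l,l2,'hi',h)
d=h-l;print('chute yaw',np.degrees(np.arctan2(d[1],d[0])))
for a in(a,np.arctan2(d[1],d[0]),np.radians(-8.2)):
    ey=np.array([-np.sin(a),np.cos(a)]);ex=np.array([np.cos(a),np.sin(a)])
    st=k[:2]-.056*ey; print('stop',st,'lat of low/hi',(l[:2]-st)@ey,(l2[:2]-st)@ey,(h[:2]-st)@ey,'x low',(l[:2]-st)@ex,'exp',-.048*np.cos(.349),'mid',(k[:2]+st)/2)
# fingertips in tool frame for assumed z
for z in(.008,.012,.016):
    for px in((180+165/5,255+68/6),(180+245/5,255+68/6)):
        o,dd=ray('wrist',px,s); p=onz('wrist',px,s['tool_pos'][2]-z,s)-s['tool_pos']
        t=s['tool_rot'][2]; print(z,p@[np.cos(t),np.sin(t),0]*1,p@[np.sin(t),-np.cos(t),0])
```

```text
key size 0.025354344859555154 0.0326967918321907
key [ 0.53205397 -0.03212028  0.053     ]
plate [0.12726382 0.17031069]
yaw -8.40367587888757
low [ 0.47941581 -0.0814592   0.0223    ] [ 0.47982691 -0.08189572  0.0176    ] hi [ 0.57160292 -0.09476815  0.055     ]
chute yaw -8.214970575345886
stop [ 0.52386977 -0.08751901] lat of low/hi -0.0005020445076470429 -0.0008737991925887157 -0.0001952763913377764 x low -0.04486226830719356 exp -0.04510632676374564 mid [ 0.52796187 -0.05981964]
stop [ 0.52405227 -0.08754566] lat of low/hi -0.0003539831513012222 -0.0007272853462617522 -0.00035398315130122295 x low -0.04504811576740591 exp -0.04510632676374564 mid [ 0.52805312 -0.05983297]
stop [ 0.52406675 -0.08754775] lat of low/hi -0.00034221079343400455 -0.0007156355840050063 -0.00036654770057548765 x low -0.04506283872681573 exp -0.04510632676374564 mid [ 0.52806036 -0.05983402]
0.008 0.013957909433850535 -0.02660738418871758
0.008 0.013954043546839422 -0.02011854808243134
0.012 0.011862788131009062 -0.027414532676466943
0.012 0.01185880486213379 -0.02072867278846718
0.016 0.009767666828167704 -0.028221681164216306
0.016 0.009763566177428155 -0.021338797494503032
```

Request:
step_arm(motion=[[[0.011, -0.093, 0, 0], [0.011, -0.093, 0.2, 0], [0.011, -0.093, 0.4, 0], [0.011, -0.093, 0.55, 0], [0.011, -0.093, 0.64, 0], [0.011, -0.093, 0.64, 0], [0.011, -0.093, 0.64, 0], [0.011, -0.093, 0.64, 0]]], fingers=0.16)

```text
clock: 3.02
tool_pos: [0.5291, -0.0611, 0.0917]
tool_rot: [3.141, 0.003, 3.0]
ft_force: [-0.0, 0.3, -0.0]
width: 0.577
```

Run:
```python
from h import *
s=manip.read_state(); i=cams.read_camera('wrist'); j=cams.read_camera('scene')
cv2.imwrite('pics/w2.png',np.hstack([i[:,:,::-1][60:420,100:460],cv2.resize(j[:,:,::-1][170:290,220:340],(360,360))]))
print(s['tool_pos'],s['tool_rot'],s['width'],s['ft_force'])
```

```text
[ 0.52913311 -0.06106966  0.09171933] [3.14143418e+00 2.80557766e-03 2.99980589e+00] 0.5771070639490731 [-0.02804614  0.33230951 -0.01935774]
```

View pics/w2.png

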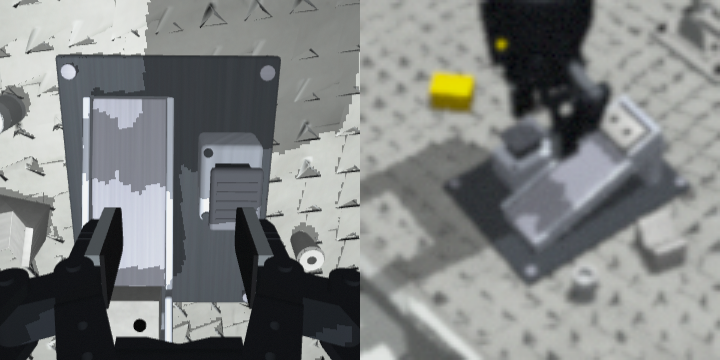

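Both tips are lined up: left over the chute floor, right over the key (crop about (250,215)). Next is a slow descent to contact.

Request:
step_arm(motion=[[[0, -0.002, 0.03, 0], [0, -0.002, 0.06, 0], [0, -0.002, 0.068, 0], [0, -0.002, 0.076, 0], [0, -0.002, 0.076, 0], [0, -0.002, 0.076, 0]]])

```text
clock: 3.88
tool_pos: [0.5284, -0.0619, 0.0714]
tool_rot: [3.141, 0.0, 2.999]
ft_force: [-0.9, 0.1, 0.5]
width: 0.579
```

Request:
step_arm(motion=[[[0, 0, 0.008, 0], [0, 0, 0.016, 0], [0, 0, 0.016, 0], [0, 0, 0.016, 0]]])

```text
clock: 4.38
tool_pos: [0.5284, -0.0619, 0.0675]
tool_rot: [3.141, 0.001, 2.999]
ft_force: [-0.3, 0.6, 2.4]
width: 0.58
```

Request:
step_arm(motion=[[[0, 0, 0.008, 0], [0, 0, 0.008, 0], [0, 0, 0.008, 0], [0, 0, 0.008, 0]]])

```text
clock: 4.88
tool_pos: [0.5284, -0.0619, 0.0654]
tool_rot: [3.141, 0.0, 2.999]
ft_force: [1.5, -1.3, 1.9]
width: 0.586
```

Request:
step_arm(motion=[[[0, 0, 0.006, 0], [0, 0, 0.006, 0], [0, 0, 0.006, 0]]])

```text
clock: 5.25
tool_pos: [0.5284, -0.062, 0.0638]
tool_rot: [3.141, 0.0, 2.999]
ft_force: [0.3, 0.6, 2.8]
width: 0.582
```

Run:
```python
from h import *
f=[]
for n in range(3):
    i=cams.read_camera('wrist'); s=manip.read_state(); f.append(s['ft_force'])
cv2.imwrite('pics/w3.png',i[:,:,::-1][120:420,120:460])
print(s['clock'],s['tool_pos'],s['width'],np.array(f).round(1))
```

```text
5.4 [ 0.52843271 -0.06194409  0.06386838] 0.5795878755003459 [[0.8 1.1 3.2]
 [0.7 0.2 2.7]
 [0.8 0.5 2.9]]
```

View pics/w3.png

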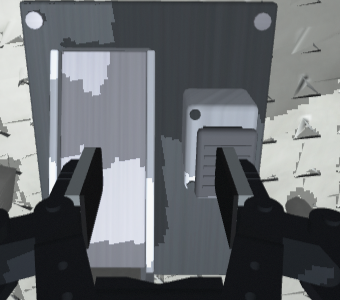

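Contact is made and the force of about 2.9 N suggests 6 mm of travel. I'm pressing on to the bottom.

Request:
step_arm(motion=[[[0, 0, 0.008, 0], [0, 0, 0.016, 0], [0, 0, 0.02, 0], [0, 0, 0.02, 0], [0, 0, 0.02, 0], [0, 0, 0.02, 0]]])

```text
clock: 6.15
tool_pos: [0.5283, -0.0619, 0.0588]
tool_rot: [3.141, 0.0, 2.999]
ft_force: [0.9, 0.2, 4.4]
width: 0.577
```

Request:
step_arm(motion=[[[0, 0, 0.004, 0], [0, 0, 0.008, 0], [0, 0, 0.008, 0], [0, 0, 0.008, 0]]])

```text
clock: 6.65
tool_pos: [0.5283, -0.062, 0.057]
tool_rot: [3.141, 0.0, 2.999]
ft_force: [0.8, 0.1, 5.7]
width: 0.576
```

Run:
```python
from h import *
f=[]
for n in range(3):
    i=cams.read_camera('wrist'); s=manip.read_state(); f.append(s['ft_force'])
j=cams.read_camera('scene')
cv2.imwrite('pics/w4.png',np.hstack([i[:,:,::-1][60:420,100:460],cv2.resize(j[:,:,::-1][170:290,220:340],(360,360))]))
print(s['clock'],s['tool_pos'],s['width'],np.array(f).round(1))
```

```text
6.8 [ 0.52832543 -0.06194029  0.05703641] 0.5804095777585013 [[-0.3  0.7  5.1]
 [ 0.7 -0.2  6. ]
 [ 0.4  1.   5.3]]
```

View pics/w4.png

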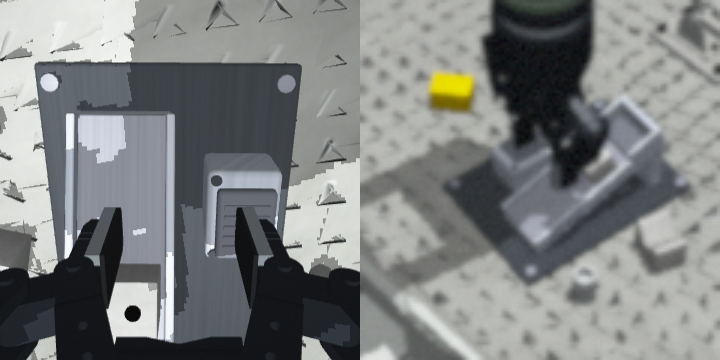

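The block has popped: the nest is empty, and the block rests at the left finger with its hole at crop (132,313). I'll press a bit more to confirm the key is bottomed.

Request:
step_arm(motion=[[[0, 0, 0.004, 0], [0, 0, 0.006, 0], [0, 0, 0.006, 0], [0, 0, 0.006, 0]]])

```text
clock: 7.35
tool_pos: [0.5284, -0.0619, 0.0568]
tool_rot: [3.141, 0.001, 2.999]
ft_force: [-2.1, 0.5, 13.7]
width: 0.575
```

Run:
```python
from h import *
f=[]
for n in range(6):
    i=cams.read_camera('wrist'); s=manip.read_state(); f.append(s['ft_force'])
print(s['clock'],s['tool_pos'],s['width'],np.mean(f,0).round(2),np.std(f,0).round(1))
```

```text
7.65 [ 0.52839819 -0.06193233  0.05677876] 0.5784452781539311 [-2.07  0.17 14.35] [0.5 0.3 0.4]
```

The force rose to 14 N over only 0.2 mm, so the key is bottomed. One last look, then I'll hand in.

Run:
```python
from h import *
a=cams.read_camera('wrist'); i=cams.read_camera('wrist'); j=cams.read_camera('scene')
cv2.imwrite('pics/w5.png',np.hstack([i[:,:,::-1][60:420,100:460],cv2.resize(j[:,:,::-1][185:275,235:325],(360,360),interpolation=cv2.INTER_CUBIC)]))
```

```text
(no output)
```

View pics/w5.png

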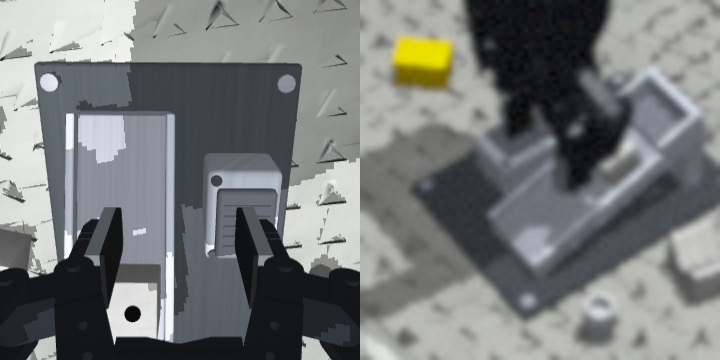

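The block hasn't moved (hole again at crop (132,313)). It lies squarely against the finger, the nest is empty and the key is held down.

```bash
python3 -c "
from bench import manip
print(manip.close_job())"
```

```text
the job is handed in; nothing more can be done
None
```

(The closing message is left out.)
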